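Fit the cord winder's handle and check its freewheel both ways

ROBOT

A 6-joint arm with a two-finger parallel gripper is mounted at the origin on the work surface. World frame = base frame: x ahead of the robot, y to its left, z up, the work surface at z = 0. Lengths are in m, angles in rad, forces in N, time in s.
With the tool pointing down it reaches from about 0.4 to 0.825 m from the base axis. Payload 7 kg.
Tool frame: the origin (TCP) lies midway between the tips of the shut fingers; the grasp point (between the pads) lies 19 mm behind it (grip_point_offset is the distance from the TCP to the grasp point, in m); z points along the fingers, y is the line along which they close (so a half turn about z gives the same grasp; the last joint's range is limited). The gripper opens to 88 mm and grips with 3 to 60 N. Pads are 19 mm wide; open, the fingers measure 130 mm over their backs; the gripper's body (78 mm by 193 mm) begins 47 mm behind the grasp point.
Start: joints at [1.425, 0.359, 0.012, 0, -1.224, -0.288], TCP at [0.284, 0.612, 0.227] pointing down, gripper open.
Joint ranges: [-3.07, 3.07], [-1.43, 2.12], [-1.02, 1.25], [-3.03, 1.67], [-3.05, -0], [-3.03, 3.03]. Speed limits (rad/s): [2.39, 2.39, 3.01, 3.14, 3.14, 3.14].

INTERFACE

Orientations are given as [roll, pitch, yaw] about the fixed x, y, z axes, in that order (R = Rz(yaw) Ry(pitch) Rx(roll)).
In Python, from station import get_state, grab_frame, camera_params, job_done, grip_point_offset gives the robot as it stands.
- The arm moves only by the shell command python3 -m creep 'ROWS' [FORCE]. ROWS is JSON, a list that holds one entry, the list of rows, each a list of 7 numbers: the finger opening in cm, from 0 to 8.76, then the shift along the tool's x, y, z in cm, then the turn, a rotation vector about the tool's x, y, z in rad. In form: [[[fingers, tx, ty, tz, wx, wy, wz], ...]]. A call has 1 to 20 rows; each row is the pose to reach, as a shift and turn from the pose commanded when the call began, along the tool's axes at that moment; what a row does not reach only later rows make up. A row lasts 1/8 s, in which the tool goes at most 62.5 mm and 10.7 degrees, less where a joint would pass 70% of its speed; a pose out of reach is approached as far as the arm can. A call with a gripper value outside its range is refused whole. The fingers move at their own pace and stop on an object; FORCE is the grip in N (left out, the last holds). Time passes only in rows, so rows that repeat a pose let the fingers close. It gives the time, the measured TCP pose, the force, the opening and the grip force at its end, in the units of the state.
- get_state(): the state, without advancing time (a new reading comes with each control period).
- grab_frame(name): name is "side" or "top"; returns the picture (400x640x3 uint8, blue, green, red); there is no depth.
- camera_params(name): a dict with "vertical_fov" (degrees; the focal length in pixels is half the picture's height over the tangent of half this angle, whatever the lens; pixels are square), "cx", "cy" (the principal point, pixels), "k1" (the pictures are not rectified: a ray, as slopes to the right and down, at radius r is drawn at 1 + k1 r^2 times it, then the intrinsics apply), "view" (4x4, takes a point from world to camera coordinates). Camera axes: x right, y down, z forward; pixel columns grow to the right and rows downward; lengths in m; the calibration is good to about 2 mm. A picture is of the moment at which its call begins. camera_params takes no time and is no camera call.
- job_done(): hands the job in; it is judged then, once.
The state is a dict: "t": time; "q": joint angles; "qd": joint speeds; "joint_efforts": joint torques, N m; "eef_pos": TCP position; "ee_rot": TCP orientation; "force": force on the tool from outside, world axes, zero at the start; "moment": the same for the moment, N m; "width": finger opening in m; "gripper_force": force on a finger pad.
Only numpy, scipy, OpenCV 4.12 (cv2) and the standard library are available. Lean on these libraries where they do the work, as an engineer would, in place of code of your own. Each camera call takes 0.05 s, during which the arm holds its last target. There are 200 camera calls.

TASK

Fit the loose winding handle onto the inclined cord winder, over its central shaft and its drive pin at once, so that its plate lies fully home on the steel arm. Then check the freewheel: twist the handle about a quarter turn anticlockwise (seen looking down the shaft), the loose way, during which the drum must stay where it is, and after that wind clockwise until the drum's wooden side peg stands in line with the fixed index post. Leave the handle in place, never push the drum itself, and leave the bead dish, glue bottle and wooden spool where they are.

Things in the scene. Friction and masses are not known exactly. Their poses are not given: they have to be found in the camera images.
- handle: loose 0.2 to 0.37 kg handle standing on the table left or right of the winder: aluminium plate 110 x 44 x 14 mm (x -50 to +60 mm), on two posts a wooden grip bar 66 (x) x 16 (y) mm, 46 to 68 mm above the plate's underside. Origin: underside, centre of the 20.5 mm through bore, below the bar's middle; z up, +x to the pin hole. Both holes chamfered 2 mm below
- pin_hole (a point): centre of the handle's 14.5 mm pin hole (through) on the plate's underside, 40 mm from the bore's centre along the handle's +x
- grip (a point): middle of the handle's wooden grip bar, 57 mm above the plate's underside
- hub_seat (a point): on the shaft axis at the top face of the dark steel arm, where the handle's bore centre comes when home. z: up the shaft, which leans 30 degrees from vertical towards the robot's side; x: towards the drive pin, turns with the arm. Shaft 18 mm thick, 34 mm out of the arm, last 9 mm tapered to 10 mm. The drum's upper flange (radius 72 mm) lies 22 mm lower, so fingers on the grip bar clear it
- pin_foot (a point): foot of the drive pin on the arm's top face, 40 mm from the shaft axis along hub_seat's x. The pin is 12 mm thick, 20 mm tall, its last 6 mm tapering to 6 mm
- hub (a joint): turn of the arm (and fitted handle) about the shaft, rad; starts at -0.25 to 0.25. Grows clockwise looking down the shaft: the gripping way; after up to 0.33 rad of slack the pawl catches the 20-tooth ratchet wheel and the drum turns along (0.1 to 0.2 N m). Anticlockwise (falling) it clicks loose and the drum stays. No end stops; stays where left
- drum: wooden take-up drum under the arm, 144 mm across its upper flange, steel ratchet wheel on top, one wooden side peg 12 mm thick reaching to 100 mm from the shaft axis. Not to be pushed directly. Origin on the shaft axis 64 mm below hub_seat, z along the shaft, x towards the peg; the peg lies 26 mm below hub_seat's level. Stays where left
- peg_tip (a point): outer end of the drum's side peg, 100 mm from the shaft axis; starts 0.5 to 1.1 rad anticlockwise of the index
- index (a point): where the peg's outer end comes when the peg is in line with the index post: fixed on the winder's far, higher side, 100 mm from the shaft axis, 11 mm inside the aluminium index post (26 mm wide, 74 mm tall, with a 6 mm pointer blade on top)
- bead_dish: bystander: loose round wooden dish, 150 mm across, 20 mm tall, with beads; on the other side of the winder from the handle. Origin under its centre
- glue_bottle: bystander: loose white bottle with black cap, 52 mm across, 130 mm tall, behind the winder on the left. Origin under its centre
- cord_spool: bystander: loose bare wooden spool, 60 mm across and tall, behind the winder on the right. Origin under its centre
Mind the look-alikes: they are no part of the job. What is shaped like the handle but blue is not meant.

How it is judged:
By the outcome, as a careful person would: the job done as asked, in the order asked, and still so for the second after the job is handed in, with the robot touching nothing.
It also fails if it takes over 58 s, if anything falls off the work surface, if the arm or the gripper's body presses on something with over 40 N, if the wrist force passes 120 N, or if a joint passes its speed limit or range.

## Working session

There is one attempt and no reset: what is moved stays moved. The work goes in short steps, Python scripts to look and compute and a shell command to move; the robot and the scene stay as the last step left them, time stands still between calls to the robot, and variables do not carry over. Pictures are saved under pics/ and viewed, at most 10 in all, crops included, and the job is handed in when it is done.

```bash
mkdir -p pics; ls
python3 - <<'E'
from station import *
import cv2, numpy as np
print(get_state()); print(grip_point_offset if not callable(grip_point_offset) else grip_point_offset())
for n in("side","top"):
    p=camera_params(n); print(n,{k:(np.round(v,4).tolist() if k=="view" else v) for k,v in p.items()})
    cv2.imwrite(f"pics/{n}0.png",grab_frame(n))
E
```

```text
pics
{'t': 0.0, 'q': array([ 1.42511435e+00,  3.59355068e-01,  1.10415475e-02, -3.76184896e-04,
       -1.22409194e+00, -2.88069075e-01]), 'qd': array([-5.47192486e-04,  6.58829069e-05, -1.45380148e-03, -4.79621689e-04,
       -4.28111477e-04,  6.72233776e-05]), 'joint_efforts': array([-3.95219777e-04, -5.82717597e+01,  2.93045783e+01,  6.99737549e+00,
        6.94096714e-03, -1.48094314e-04]), 'eef_pos': array([0.28351452, 0.61201876, 0.22563104]), 'ee_rot': array([ 3.13994935e+00, -1.18138311e-04, -4.33879063e-01]), 'force': array([-0.3083413 ,  0.31811737, -0.74871144]), 'moment': array([-0.01346854,  0.01622879,  0.00913303]), 'gripper_force': 0.0, 'width': 0.0878045968134713}
0.0188
side {'vertical_fov': 54.65365527753685, 'cx': 317.7141214125527, 'cy': 200.7026599889079, 'k1': -0.047781837350550756, 'view': [[0.7921, -0.6101, 0.0187, -0.4081], [-0.3817, -0.519, -0.7648, 0.2685], [0.4763, 0.5987, -0.644, 0.8826], [0.0, 0.0, 0.0, 1.0]]}
top {'vertical_fov': 52.66383966960181, 'cx': 317.3038803955797, 'cy': 195.0470844042196, 'k1': -0.08796140173235407, 'view': [[0.0276, -0.9996, -0.0058, -0.0269], [-0.9883, -0.0264, -0.1502, 0.498], [0.15, 0.0099, -0.9886, 1.1495], [0.0, 0.0, 0.0, 1.0]]}
```

View pics/side0.png

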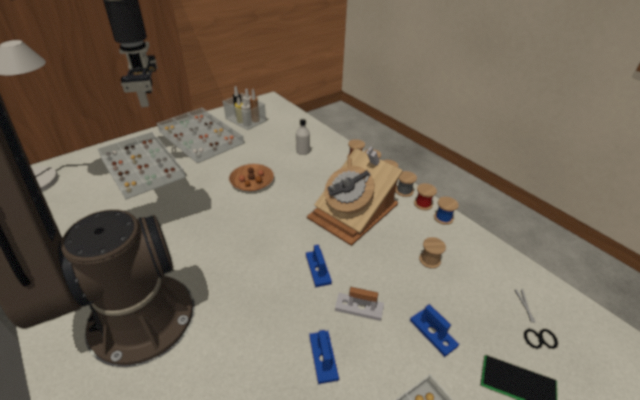

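View pics/top0.png

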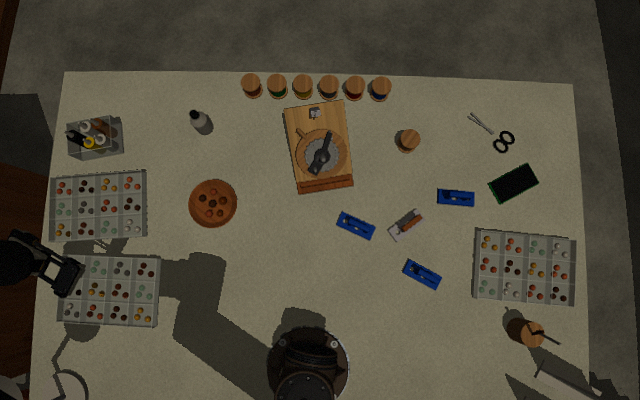

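Candidates for the handle: the aluminium one with a wooden bar at top (405,224) / side (360,302), and the blue look-alikes at top (356,225), (456,198) and (422,274). I choose the aluminium one and check it in a close crop. The winder is at top (320,150), with its index post at (314,112).

Run:
```python
import cv2, numpy as np
t=cv2.imread("pics/top0.png"); s=cv2.imread("pics/side0.png")
def c(im,x,y,w,h): return cv2.resize(im[y:y+h,x:x+w],(400,300),interpolation=cv2.INTER_CUBIC)
a=np.hstack([c(t,375,202,60,45),c(s,325,278,72,54)]); b=np.hstack([c(t,268,92,104,78),c(s,302,138,104,78)])
cv2.imwrite("pics/crop0.png",np.clip(np.vstack([a,b])*1.5,0,255).astype(np.uint8))
```

```text
(no output)
```

View pics/crop0.png

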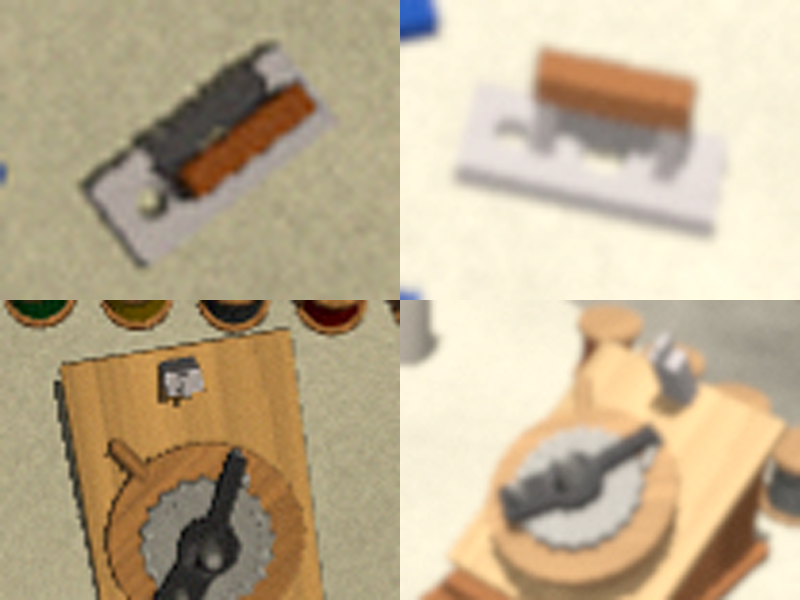

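The crop shows the aluminium plate with a wooden bar, and its pin hole at top (398,232.5) pointing lower left. That is the handle. Next I look closer at the winder's arm to find the pin.

Run:
```python
import cv2, numpy as np
from station import *
t=np.mean([grab_frame("top") for _ in range(4)],0).astype(np.float32); s=np.mean([grab_frame("side") for _ in range(4)],0).astype(np.float32)
cv2.imwrite("pics/top1.png",t);cv2.imwrite("pics/side1.png",s)
def c(im,x,y,w,h): return cv2.resize(im[y:y+h,x:x+w],(400,480),interpolation=cv2.INTER_CUBIC)
a=np.hstack([c(t,295,125,50,60)*1.8,c(s,325,160,50,60)*1.5])
cv2.imwrite("pics/crop1.png",np.clip(a,0,255).astype(np.uint8))
```

```text
[ WARN:0@7.657] global loadsave.cpp:1063 imwrite_ Unsupported depth image for selected encoder is fallbacked to CV_8U.
```

View pics/crop1.png

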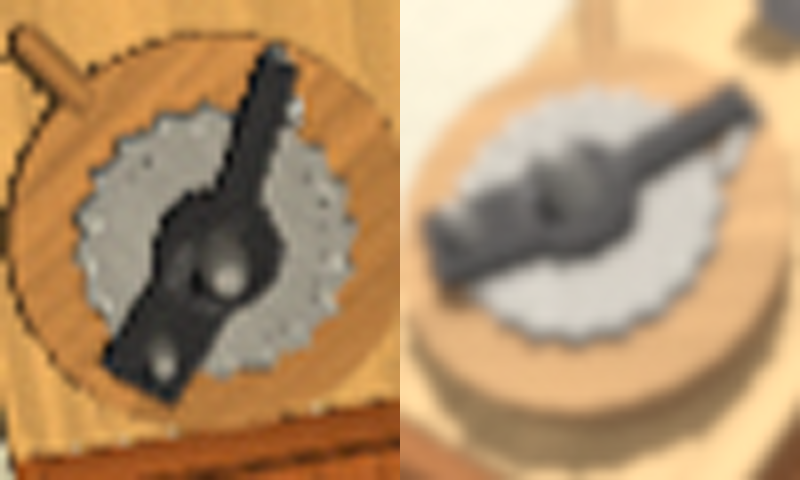

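The drive pin is at the arm's near-left end, top px about (315.2,169.4). The shaft tip is at about (323.7,158.5) and the peg at upper left. In the side view the shaft tip is near (343,180.5) and the pin tip near (329,188.5).

```bash
cat > h.py <<'E'
import numpy as np, cv2
from station import camera_params
def ray(n,px):
    p=camera_params(n); f=200/np.tan(np.radians(p["vertical_fov"]/2))
    d=np.array([(px[0]-p["cx"])/f,(px[1]-p["cy"])/f]); u=d.copy()
    for _ in range(20): u=d/(1+p["k1"]*(u@u))
    V=np.array(p["view"]); R=V[:3,:3]
    w=R.T@np.array([u[0],u[1],1]); return -R.T@V[:3,3], w/np.linalg.norm(w)
def plane(n,px,z):
    o,w=ray(n,px); return o+w*(z-o[2])/w[2]
def plane_n(n,px,p0,nn):
    o,w=ray(n,px); return o+w*((np.array(p0)-o)@nn)/(w@nn)
def tri(a,b):
    (o1,w1),(o2,w2)=ray("top",a),ray("side",b)
    s=np.linalg.lstsq(np.c_[w1,-w2],o2-o1,rcond=None)[0]
    p,q=o1+w1*s[0],o2+w2*s[1]; return (p+q)/2,np.linalg.norm(p-q)*1e3
def proj(n,P):
    p=camera_params(n); f=200/np.tan(np.radians(p["vertical_fov"]/2)); V=np.array(p["view"])
    c=V[:3,:3]@np.array(P)+V[:3,3]; u=c[:2]/c[2]; u=u*(1+p["k1"]*(u@u)); return u*f+[p["cx"],p["cy"]]
E
python3 - <<'E'
from h import *
np.set_printoptions(precision=4,suppress=True)
t=cv2.imread("pics/top1.png"); s=cv2.imread("pics/side1.png")
# handle plate corners (top face)
C=[plane("top",(374.5+(x+.5)*.15,201.5+(y+.5)*.15),.014)[:2] for x,y in[(85,185),(145,265),(335,125),(270,42)]]
A,B,Cc,D=C; print("len",np.linalg.norm(D-A),np.linalg.norm(Cc-B),"wid",np.linalg.norm(A-B),np.linalg.norm(C[2]-D))
ux=(A+B-Cc-D); ux/=np.linalg.norm(ux); ctr=sum(C)/4; org=ctr-ux*.005
print("handle org",org,"yaw",np.arctan2(ux[1],ux[0]))
ph=plane("top",(374.5+152.5*.15,201.5+203.5*.15),.012)[:2]; print("pinhole",ph,"pred",org+.04*ux)
# bar mask
for n,im,(x,y,w,h) in(("top",t,(375,202,60,45)),("side",s,(325,278,72,54))):
    hs=cv2.cvtColor(im[y:y+h,x:x+w],cv2.COLOR_BGR2HSV); m=((hs[...,1]>120)&(hs[...,0]<20)).astype(np.uint8)
    k,l,st,ce=cv2.connectedComponentsWithStats(m); i=1+st[1:,4].argmax(); print(n,"bar px",ce[i]+[x,y],st[i])
    pts=np.argwhere(l==i)[:,::-1].astype(np.float32); print(cv2.minAreaRect(pts))
    if n=="top": a=ce[i]+[x,y]
    else: b=ce[i]+[x,y]
print("bar tri",tri(a,b))
# wheel ellipse
e={}
for n,im,(x,y,w,h) in(("top",t,(295,125,50,60)),("side",s,(325,160,50,60))):
    k=4; cr=cv2.resize(im[y:y+h,x:x+w],None,fx=k,fy=k,interpolation=cv2.INTER_CUBIC)
    hs=cv2.cvtColor(cr,cv2.COLOR_BGR2HSV); v=hs[...,2]
    m=((hs[...,1]<65)&(v>60)).astype(np.uint8) if n=="top" else ((hs[...,1]<40)&(v>100)).astype(np.uint8)
    kk,l,st,ce=cv2.connectedComponentsWithStats(m); i=1+st[1:,4].argmax()
    hull=cv2.convexHull(np.argwhere(m>0)[:,::-1].astype(np.float32)) if 0 else None
    big=[j for j in range(1,kk) if st[j,4]>300]; pts=np.argwhere(np.isin(l,big))[:,::-1].astype(np.float32)
    hull=cv2.convexHull(pts); E=cv2.fitEllipse(hull); e[n]=((E[0][0]+.5)/k-.5+x,(E[0][1]+.5)/k-.5+y); print(n,"ell",e[n],np.array(E[1])/k,E[2],[st[j,4] for j in big])
print("wheel ctr",tri(e["top"],e["side"]))
tip=(294.5+230.5/8,124.5+268.5/8); print("tip",tri(tip,(324.5+545.5/8-50,159.5+165/8)))
pin=(294.5+162.5/8,124.5+355.5/8); print("pin",tri(pin,(324.5+432/8-50,159.5+222/8)))
# far block edge yaw
hs=cv2.cvtColor(t,cv2.COLOR_BGR2HSV); P=[]
for x in list(range(290,308))+list(range(320,340)):
    col=hs[95:115,x,1].astype(float); j=np.argmax(np.diff(col)); P.append(plane("top",(x,95+j+.5),.15)[:2])
P=np.array(P); vx,vy,_,_=cv2.fitLine(P.astype(np.float32),cv2.DIST_HUBER,0,.001,.001).ravel(); print("psi",np.arctan2(vx,-vy) if vy<0 else np.arctan2(-vx,vy))
E
```

```text
len 0.10638347045758298 0.10701369759589721 wid 0.04398282447877393 0.046812695334366494
handle org [ 0.4232 -0.2831] yaw 2.229177067969464
pinhole [ 0.3978 -0.2538] pred [ 0.3988 -0.2514]
top bar px [411.2441 222.6299] [ 26  13  21  17 127]
((36.28000259399414, 20.540000915527344), (5.600000381469727, 23.0), 53.13010025024414)
side bar px [363.0955 293.9909] [ 25  10  27  13 220]
((38.096153259277344, 16.019229888916016), (26.867910385131836, 8.236878395080566), 11.309932708740234)
bar tri (array([ 0.4233, -0.2858,  0.0562]), np.float64(1.130175199624665))
top ell (321.91636657714844, 153.90529441833496) [33.5376 37.3432] 37.71242141723633 [np.int32(4221), np.int32(4054)]
side ell (343.63660049438477, 178.64125633239746) [41.4371 48.3904] 136.63401794433594 [np.int32(3508), np.int32(2385), np.int32(5045)]
wheel ctr (array([ 0.5901, -0.0213,  0.1507]), np.float64(9.119166751004165))
tip (array([ 0.5797, -0.0264,  0.1529]), np.float64(5.35749657789173))
pin (array([ 0.5533, -0.0029,  0.1263]), np.float64(9.438612933360972))
psi 0.2605941
```

Run:
```python
from h import *
np.set_printoptions(precision=4,suppress=True,linewidth=200)
t=cv2.imread("pics/top1.png"); s=cv2.imread("pics/side1.png")
for n in("top","side"): print(n,"cam",ray(n,(320,200))[0])
e={};out=[]
for n,im,(x,y,w,h),sm,vm in(("top",t,(295,125,50,60),90,50),("side",s,(325,160,50,60),60,60)):
    k=8; cr=cv2.resize(im[y:y+h,x:x+w],None,fx=k,fy=k,interpolation=cv2.INTER_CUBIC)
    hs=cv2.cvtColor(cr,cv2.COLOR_BGR2HSV)
    if n=="top": print("wheel/wood S,V", hs[250,110],hs[250,40])
    else: print("wheel/wood", hs[300,180],hs[300,360])
    m=((hs[...,1]<sm)).astype(np.uint8); m=cv2.morphologyEx(m,cv2.MORPH_OPEN,np.ones((9,9)))
    kk,l,st,ce=cv2.connectedComponentsWithStats(m); j=l[(250,110) if n=="top" else (300,180)]
    c=max(cv2.findContours((l==j).astype(np.uint8),0,1)[0],key=len)
    hull=cv2.convexHull(c); E=cv2.fitEllipse(hull); e[n]=((E[0][0]+.5)/k-.5+x,(E[0][1]+.5)/k-.5+y); print(n,"ell",e[n],np.array(E[1])/k,E[2])
    o=cr.copy(); cv2.drawContours(o,[c],-1,(0,255,0),1); cv2.ellipse(o,E,(0,0,255),1); out.append(o)
cv2.imwrite("pics/ell.png",np.hstack(out))
print("wheel ctr",tri(e["top"],e["side"]))
# block far edge
q=[(284,110),(344,100)]; a,b=[plane("top",p,.15)[:2] for p in q]; d=b-a; print(a,b,"psi",np.arctan2(d[0],-d[1]))
z=cv2.cvtColor(t,cv2.COLOR_BGR2HSV); print(z[98:114,[290,300,330,340],1].T)
```

```text
top cam [ 0.3206 -0.0251  1.211 ]
side cam [ 0.0053 -0.6381  0.7813]
wheel/wood S,V [18 36 91] [ 16 169 104]
top ell (322.0004405975342, 152.74617767333984) [33.5058 45.8333] 21.402660369873047
wheel/wood [ 21  18 143] [ 15 114 137]
side ell (349.1703071594238, 185.42705154418945) [29.7354 44.2336] 60.52878952026367
wheel ctr (array([ 0.6048, -0.0239,  0.1211]), np.float64(0.2548181745369034))
[0.7162 0.0839] [ 0.7495 -0.081 ] psi 0.1993920595107656
[[ 57  59  57  61  59  56  60  60  57  85 156 154 151 155 152 151]
 [179  80  56  55  59  61  57  49 165 152 154 150 153 157 156 153]
 [167 170  85 134 155 156 150 153 151 150 153 154 154 153 153 159]
 [ 57  81 152 150 155 153 150 154 153 151 154 151 153 153 151 154]]
```

View pics/ell.png

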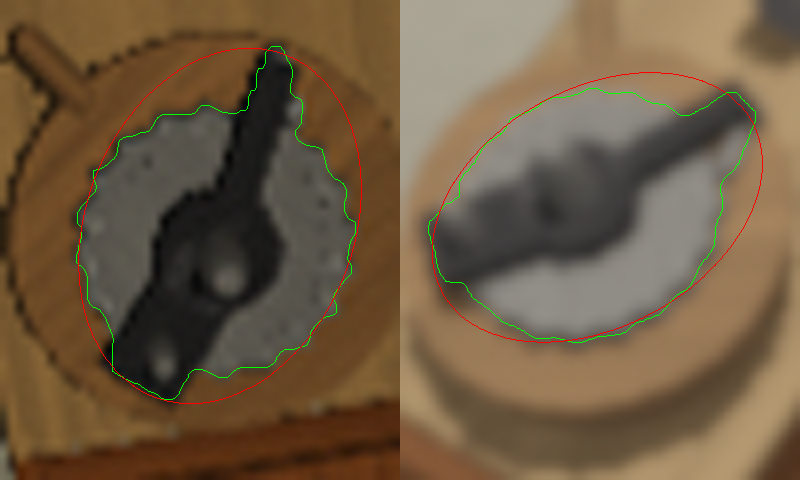

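Run:
```python
from h import *
np.set_printoptions(precision=4,suppress=True,linewidth=200)
T=np.float32([(78,222),(77,262),(93,170),(120,140),(158,115),(205,103),(322,150),(345,187),(355,228),(350,268),(338,315),(308,348),(272,368)])
S=np.float32([(590,88),(545,98),(500,125),(722,192),(715,240),(685,297),(630,330),(575,342),(520,330),(455,190)])-np.float32([400,0])
et,es=cv2.fitEllipse(T),cv2.fitEllipse(S); print(et,es)
ct=(np.array(et[0])+.5)/8-.5+[295,125]; cs=(np.array(es[0])+.5)/8-.5+[325,160]
W,err=tri(ct,cs); print("wheel",W,err)
tip=(294.5+230.5/8,124.5+268.5/8)
for psi in(.17,.2,.23):
    n=np.array([-.5*np.cos(psi),-.5*np.sin(psi),3**.5/2])
    # tip on axis: closest of tip ray to axis line through W
    o,w=ray("top",tip); s=np.linalg.lstsq(np.c_[n,-w],o-W,rcond=None)[0]; q=W+n*s[0]
    print(psi,"tip above wheel",s[0],"tip",q,"miss mm",np.linalg.norm(q-o-w*s[1])*1e3)
    for d in(.006,.010,.014):
        seat=W+n*d
        tp=seat+n*.034; pn=plane_n("top",(294.5+162.5/8,124.5+355.5/8),seat+.02*n,n); v=pn-seat-.02*n
        print(d,"seat",seat,"tip px",(proj("top",tp)-[294.5,124.5])*8,(proj("side",tp)-[324.5,159.5])*8+[400,0],"pin r",np.linalg.norm(v))
```

```text
((215.7620849609375, 241.45408630371094), (277.9180908203125, 280.6226806640625), 110.22698211669922) ((186.25038146972656, 214.99131774902344), (248.17562866210938, 276.6235656738281), 65.36004638671875)
wheel [ 0.6001 -0.023   0.119 ] 0.8800237610455552
0.17 tip above wheel 0.036888328217064247 tip [ 0.5819 -0.0261  0.151 ] miss mm 1.8168349640672432
0.006 seat [ 0.5972 -0.0235  0.1242] tip px [226.0446 272.5644] [555.0014 161.0161] pin r 0.03897705666222772
0.01 seat [ 0.5952 -0.0239  0.1277] tip px [226.9838 275.8499] [551.8421 155.3518] pin r 0.038046597545414215
0.014 seat [ 0.5932 -0.0242  0.1311] tip px [227.9295 279.1583] [548.6622 149.6509] pin r 0.03713683168367251
0.2 tip above wheel 0.03686550162287167 tip [ 0.5821 -0.0267  0.1509] miss mm 1.2709395194324722
0.006 seat [ 0.5972 -0.0236  0.1242] tip px [227.8094 272.2896] [556.3872 161.7504] pin r 0.039141986339817234
0.01 seat [ 0.5952 -0.024   0.1277] tip px [228.9317 275.5465] [553.3705 156.1604] pin r 0.03825989344311656
0.014 seat [ 0.5933 -0.0244  0.1311] tip px [230.0619 278.8261] [550.3339 150.5338] pin r 0.03740101677431977
0.23 tip above wheel 0.03670141303959866 tip [ 0.5822 -0.0272  0.1508] miss mm 0.7286903934109491
0.006 seat [ 0.5972 -0.0237  0.1242] tip px [229.5648 271.9633] [557.8066 162.4613] pin r 0.03931816126513355
0.01 seat [ 0.5952 -0.0242  0.1277] tip px [230.8693 275.1863] [554.936  156.9432] pin r 0.0384864860428547
0.014 seat [ 0.5933 -0.0246  0.1311] tip px [232.183  278.4317] [552.0464 151.3888] pin r 0.037680565321281174
```

```bash
cat >> h.py <<'E'
from scipy.spatial.transform import Rotation as Ro
from station import get_state
psi=.21; n=np.array([-.5*np.cos(psi),-.5*np.sin(psi),3**.5/2])
seat=np.array([.6001,-.023,.119])+.0045*n
def rel(Rw,P,s=None):
    "shift cm and rotvec in the tool axes now"
    s=s or get_state(); R0=Ro.from_euler('xyz',s["ee_rot"])
    return np.round(R0.inv().apply(np.array(P)-s["eef_pos"])*100,2),np.round((R0.inv()*Rw).as_rotvec(),3)
def frame(x,z):
    z=z/np.linalg.norm(z); x=x-(x@z)*z; x/=np.linalg.norm(x); return Ro.from_matrix(np.c_[x,np.cross(z,x),z])
E
python3 - <<'E'
from h import *
np.set_printoptions(precision=4,suppress=True)
pn=plane_n("top",(294.5+162.5/8,124.5+355.5/8),seat+.02*n,n)-seat-.02*n
u=np.array([np.cos(psi)*3**.5/2,np.sin(psi)*3**.5/2,.5]); l=np.cross(n,u)
print("seat",seat,"pin ang from upslope",np.arctan2(pn@l,pn@u),np.linalg.norm(pn))
# arm axis check: far arm end & pin end
q=plane_n("top",(294.5+140/8,124.5+385/8),seat,n)-seat; print("arm end ang",np.arctan2(q@l,q@u),np.linalg.norm(q))
pt=plane_n("top",(294.5+20/8,124.5+35/8),seat-.026*n,n)-seat; print("peg",np.arctan2(pt@l,pt@u),np.linalg.norm(pt-n*(pt@n)))
po=plane_n("top",(314,113),seat+.01*n,n)-seat; print("post",np.arctan2(po@l,po@u),np.linalg.norm(po))
s=get_state()
for P in[(.40,.5,.30),(.5,.35,.3),(.52,.15,.3),(.52,-.1,.3),(.423,-.284,.2),(.423,-.284,.12),(.423,-.2845,.042)]:
    print(P,rel(Ro.from_euler('xyz',[np.pi,0,2.235]),P,s))
E
```

```text
seat [ 0.5979 -0.0235  0.1229] pin ang from upslope 2.4199077795880517 0.03950146927885171
arm end ang 2.482276521885921 0.057240100483873894
peg 0.6037659317604713 0.09584249271175437
post 0.023051167734979106 0.12063218733484339
(0.4, 0.5, 0.3) (array([15.28,  5.31, -7.35]), array([ 0.   ,  0.   , -2.669]))
(0.5, 0.35, 0.3) (array([30.66, 14.72, -7.35]), array([ 0.   ,  0.   , -2.669]))
(0.52, 0.15, 0.3) (array([40.88, 32.03, -7.35]), array([ 0.   ,  0.   , -2.669]))
(0.52, -0.1, 0.3) (array([51.39, 54.71, -7.34]), array([ 0.   ,  0.   , -2.669]))
(0.423, -0.284, 0.2) (array([50.32, 75.49,  2.66]), array([ 0.   ,  0.   , -2.669]))
(0.423, -0.284, 0.12) (array([50.32, 75.49, 10.66]), array([ 0.   ,  0.   , -2.669]))
(0.423, -0.2845, 0.042) (array([50.34, 75.53, 18.46]), array([ 0.   ,  0.   , -2.669]))
```

```bash
python3 -m creep '[[[8.7,5,1.8,-2.5,0,0,0.1],[8.7,10,3.5,-5,0,0,0.25],[8.7,15.3,5.3,-7.3,0,0,0.4],[8.7,20.4,8.4,-7.3,0,0,0.55],[8.7,25.5,11.5,-7.3,0,0,0.7],[8.7,30.6,14.7,-7.3,0,0,0.85],[8.7,33.2,19,-7.3,0,0,1.0],[8.7,35.8,23.4,-7.3,0,0,1.15],[8.7,38.4,27.7,-7.3,0,0,1.3],[8.7,40.9,32,-7.3,0,0,1.45],[8.7,43.5,37.7,-7.3,0,0,1.6],[8.7,46.1,43.4,-7.3,0,0,1.75],[8.7,48.7,49,-7.3,0,0,1.9],[8.7,51.4,54.7,-7.3,0,0,2.05],[8.7,51.1,60,-5,0,0,2.2],[8.7,50.8,65,-2.5,0,0,2.35],[8.7,50.6,70,0,0,0,2.5],[8.7,50.3,75.5,2.7,0,0,2.65],[8.7,50.3,75.5,2.7,0,0,2.8],[8.7,50.3,75.5,2.7,0,0,2.95]]]' 60
python3 - <<'E'
from h import *
s=get_state(); print(np.round(s["q"],3),s["eef_pos"],s["ee_rot"])
print(rel(Ro.from_euler('xyz',[np.pi,0,2.235]),(.423,-.2845,.042)))
E
```

```text
t: 3.0
eef_pos: [0.4221, -0.2849, 0.1993]
ee_rot: [-3.142, -0.0, 2.892]
force: [0.5, 0.6, 0.4]
width: 0.0872
gripper_force: 0.0
[-0.208  0.106 -0.388  0.    -1.078 -1.612] [ 0.42206897 -0.28489117  0.19932299] [-3.14151410e+00 -4.78742725e-04  2.89244591e+00]
(array([-0.09,  0.06, 15.73]), array([-0.   , -0.   ,  0.657]))
```

```bash
python3 -m creep '[[[8.7,-0.1,0.1,2,0,0,0.16],[8.7,-0.1,0.1,4,0,0,0.33],[8.7,-0.1,0.1,6,0,0,0.5],[8.7,-0.1,0.1,8,0,0,0.657],[8.7,-0.1,0.1,8,0,0,0.657]]]'
python3 - <<'E'
from h import *
from station import grab_frame
print(rel(Ro.from_euler('xyz',[np.pi,0,2.235]),(.423,-.2845,.042)))
a=grab_frame("top")[190:265,365:465];b=grab_frame("side")[250:325,310:410]
cv2.imwrite("pics/pre.png",np.hstack([cv2.resize(np.clip(c*1.5,0,255).astype(np.uint8),(400,300),interpolation=cv2.INTER_CUBIC) for c in(a,b)]))
E
```

```text
t: 3.62
eef_pos: [0.4231, -0.283, 0.1185]
ee_rot: [-3.14, -0.002, 2.243]
force: [-0.6, -0.2, 0.4]
width: 0.0871
gripper_force: 0.0
(array([-0.13, -0.08,  7.65]), array([-0.002, -0.002,  0.008]))
```

View pics/pre.png

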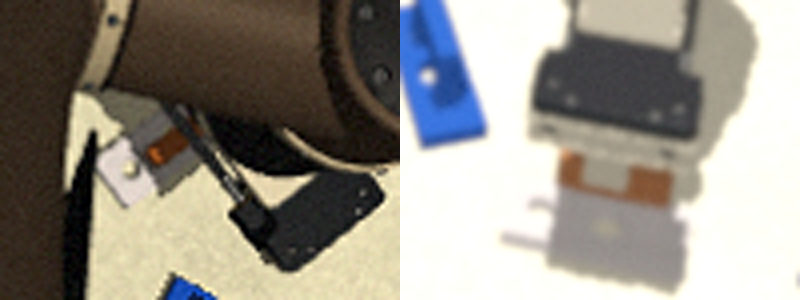

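The open fingers straddle the wooden bar, at about crop (615,175) in the side view, and are centred along it. I descend and close.

```bash
python3 -m creep '[[[8.7,-0.1,-0.1,2,0,0,0],[8.7,-0.1,-0.1,4.5,0,0,0],[8.7,-0.1,-0.1,6.8,0,0,0],[8.7,-0.1,-0.1,7.6,0,0,0],[8.7,-0.1,-0.1,7.6,0,0,0],[1,-0.1,-0.1,7.6,0,0,0],[1,-0.1,-0.1,7.6,0,0,0],[1,-0.1,-0.1,7.6,0,0,0],[1,-0.1,-0.1,7.6,0,0,0],[1,-0.1,-0.1,7.6,0,0,0],[1,-0.1,-0.1,7.6,0,0,0],[1,-0.1,-0.1,7.6,0,0,0],[1,-0.1,-0.1,7.6,0,0,0]]]' 60
```

```text
t: 5.35
eef_pos: [0.4237, -0.2847, 0.0434]
ee_rot: [-3.141, -0.0, 2.242]
force: [0.9, -0.7, 0.4]
width: 0.0157
gripper_force: 60.0
```

```bash
cat >> h.py <<'E'
u=np.array([np.cos(psi)*3**.5/2,np.sin(psi)*3**.5/2,.5]); l=np.cross(n,u)
def tool(ang): return frame(np.cos(ang)*u+np.sin(ang)*l,-n)
E
python3 - <<'E'
from h import *
s=get_state()
print(rel(tool(2.43),seat+n*(.0434+.06),s)); print(rel(tool(2.43),(.5,-.2,.22),s)); print(rel(tool(2.43),(.4237,-.2847,.16),s))
E
```

```text
(array([ 11.92,  25.26, -16.9 ]), array([-0.416, -0.324, -0.388]))
(array([  1.89,  11.24, -17.66]), array([-0.416, -0.324, -0.388]))
(array([  0.  ,  -0.  , -11.66]), array([-0.416, -0.324, -0.388]))
```

```bash
python3 -m creep '[[[1,0,0,-2,0,0,0],[1,0,0,-6,0,0,0],[1,0,0,-11,0,0,0],[1,0.6,3,-15,-0.07,-0.05,-0.065],[1,1.2,7,-18,-0.14,-0.11,-0.13],[1,1.9,11.2,-20,-0.21,-0.16,-0.195],[1,4.5,15,-20,-0.28,-0.216,-0.26],[1,7.5,19,-20,-0.35,-0.27,-0.325],[1,10,22.5,-19,-0.416,-0.324,-0.388],[1,11.9,25.3,-17.5,-0.416,-0.324,-0.388],[1,11.9,25.3,-16.9,-0.416,-0.324,-0.388],[1,11.9,25.3,-16.9,-0.416,-0.324,-0.388]]]'
python3 - <<'E'
from h import *
from station import grab_frame
s=get_state(); print(np.round(s["q"],2),rel(tool(2.43),seat+n*(.0434+.06)))
t=grab_frame("top");b=grab_frame("side"); cv2.imwrite("pics/t2.png",t);cv2.imwrite("pics/s2.png",b)
f=lambda c,w:cv2.resize(np.clip(c*w,0,255).astype(np.uint8),(400,400),interpolation=cv2.INTER_CUBIC)
cv2.imwrite("pics/fit0.png",np.hstack([f(t[100:200,280:380],1.5),f(b[130:210,310:390],1.5)]))
E
```

```text
t: 6.85
eef_pos: [0.5468, -0.0344, 0.2112]
ee_rot: [2.784, 0.387, 2.569]
force: [0.2, -0.6, -2.7]
width: 0.0158
gripper_force: 60.0
[ 0.34 -0.11 -0.77  0.16 -0.4  -2.54] (array([-0.08,  0.07, -0.08]), array([-0.002, -0.002,  0.   ]))
```

View pics/fit0.png

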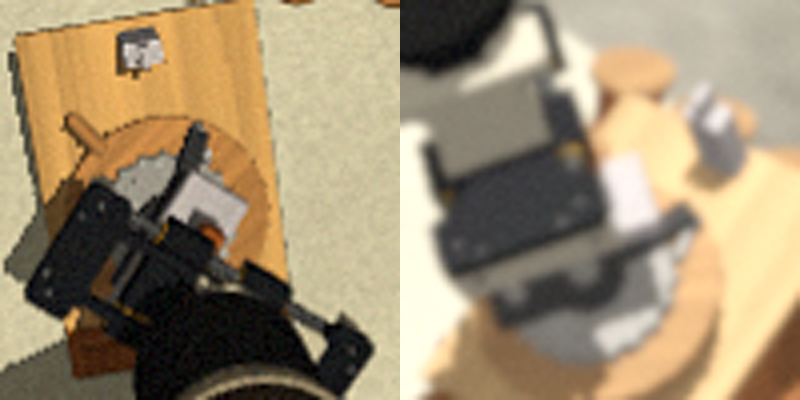

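Run:
```python
from h import *
np.set_printoptions(precision=1,suppress=True)
s=get_state(); R=Ro.from_euler('xyz',s["ee_rot"]).as_matrix()
for z in(.014,0):
  for y in(-.022,.022):
    P=s["eef_pos"]+R@np.array([-.05,-y,.0434-z]); print(z,y,(proj("top",P)-[279.5,99.5])*4,(proj("side",P)-[309.5,129.5])*5+[400,0])
```

```text
0.014 -0.022 [193.  169.7] [635.8 150.6]
0.014 0.022 [250.5 203.6] [657.5 218.7]
0 -0.022 [190.7 164.7] [641.7 164.1]
0 0.022 [247.4 198.2] [663.3 231.7]
```

Run:
```python
from h import *
c=np.array([0,-.001,0])
for d in(.036,.026,.021,.01,0): print(d,rel(tool(2.43),seat+c+n*(.0434+d)))
```

```text
0.036 (array([ 0.02, -0.06,  2.39]), array([-0.001,  0.001, -0.001]))
0.026 (array([ 0.02, -0.06,  3.39]), array([-0.001,  0.001, -0.001]))
0.021 (array([ 0.02, -0.06,  3.89]), array([-0.001,  0.001, -0.001]))
0.01 (array([ 0.02, -0.06,  4.99]), array([-0.001,  0.001, -0.001]))
0 (array([ 0.02, -0.06,  5.99]), array([-0.001,  0.001, -0.001]))
```

```bash
python3 -m creep '[[[1,0,-0.1,1.2,0,0,0],[1,0,-0.1,2.4,0,0,0],[1,0,-0.1,2.7,0,0,0],[1,0,-0.1,3.0,0,0,0],[1,0,-0.1,3.3,0,0,0],[1,0,-0.1,3.6,0,0,0],[1,0,-0.1,3.6,0,0,0]]]'
cat > f.py <<'E'
from h import *
np.set_printoptions(precision=3,suppress=True)
s=get_state(); R=Ro.from_euler('xyz',s["ee_rot"])
print("Ftool",R.inv().apply(s["force"]),"Mtool",R.inv().apply(s["moment"]),"height",(s["eef_pos"]-seat)@n-.0434, "lat xy",R.inv().apply(s["eef_pos"]-seat)[:2]*1e3)
x=R.as_matrix()[:,0]; print("ang",np.arctan2(x@l,x@u),"tilt err",(R.as_matrix()[:,2]+n),s["width"])
E
python3 f.py
```

```text
t: 7.82
eef_pos: [0.5651, -0.0312, 0.1808]
ee_rot: [2.781, 0.389, 2.568]
force: [-0.2, 3.9, -5.3]
width: 0.0156
gripper_force: 60.0
Ftool [4.112 1.506 4.928] Mtool [ 0.197  2.505 -0.045] height 0.023600838569192588 lat xy [-0.326 -0.698]
ang 2.4298753179209904 tilt err [ 0.    -0.001  0.   ] 0.015573047681174448
```

```bash
python3 -m creep '[[[1,0.1,0,0,0,0,0],[1,0.1,0,0.15,0,0,0],[1,0.1,0,0.3,0,0,0],[1,0.1,0,0.45,0,0,0],[1,0.1,0,0.45,0,0,0]]]'; python3 f.py
```

```text
t: 8.45
eef_pos: [0.5665, -0.0304, 0.1766]
ee_rot: [2.782, 0.389, 2.568]
force: [0.0, -0.0, -4.0]
width: 0.0155
gripper_force: 60.0
Ftool [ 1.486 -1.323  3.501] Mtool [ 1.264  1.641 -0.063] height 0.019192782324834477 lat xy [ 0.588 -0.865]
ang 2.429700208807755 tilt err [ 0.    -0.001 -0.   ] 0.015479916634952226
```

```bash
python3 -m creep '[[[1,0,0,0.15,0,0,0],[1,0,0,0.3,0,0,0],[1,0,0,0.45,0,0,0],[1,0,0,0.6,0,0,0],[1,0,0,0.6,0,0,0]]]'; python3 f.py
```

```text
t: 9.07
eef_pos: [0.5694, -0.0297, 0.1714]
ee_rot: [2.782, 0.389, 2.568]
force: [0.4, -1.0, -3.5]
width: 0.0152
gripper_force: 60.0
Ftool [ 0.492 -1.856  3.103] Mtool [1.421 1.607 0.022] height 0.013166301072799605 lat xy [ 0.66  -0.823]
ang 2.429746804205207 tilt err [ 0.    -0.001 -0.   ] 0.0152341376726484
```

Nearly no force at 13 mm, with both shaft and pin entering. I continue down.

```bash
python3 -m creep '[[[1,0,0,0.15,0,0,0],[1,0,0,0.3,0,0,0],[1,0,0,0.45,0,0,0],[1,0,0,0.6,0,0,0],[1,0,0,0.75,0,0,0],[1,0,0,0.9,0,0,0],[1,0,0,1.0,0,0,0],[1,0,0,1.0,0,0,0]]]'; python3 f.py
```

```text
t: 10.07
eef_pos: [0.5735, -0.0301, 0.1682]
ee_rot: [2.777, 0.394, 2.565]
force: [-58.3, -2.3, 63.6]
width: 0.0155
gripper_force: 60.0
Ftool [ 19.557  -4.02  -83.933] Mtool [ 2.883  8.147 -0.038] height 0.008514688643153953 lat xy [-1.836 -0.452]
ang 2.4287269950185975 tilt err [ 0.006 -0.001  0.003] 0.015491678928537252
```

```bash
python3 -m creep '[[[1,0,0,-0.3,0,0,0],[1,0,0,-0.6,0,0,0],[1,0,0,-0.6,0,0,0]]]'; python3 f.py
python3 - <<'E'
from h import *
from station import grab_frame
s=get_state(); R=Ro.from_euler('xyz',s["ee_rot"]).as_matrix()
t=grab_frame("top");b=grab_frame("side")
f=lambda c,w:cv2.resize(np.clip(c*w,0,255).astype(np.uint8),(400,400),interpolation=cv2.INTER_CUBIC)
cv2.imwrite("pics/fit1.png",np.hstack([f(t[120:190,285:355],1.5),f(b[145:215,315:385],1.5)]))
for z in(.014,0):
  for y in(-.022,.022):
    P=s["eef_pos"]+R@np.array([-.05,-y,.0434-z]); print(z,y,(proj("top",P)-[284.5,119.5])*400/70,(proj("side",P)-[314.5,144.5])*400/70+[400,0])
E
```

```text
t: 10.45
eef_pos: [0.5719, -0.029, 0.1686]
ee_rot: [2.78, 0.39, 2.568]
force: [0.4, -0.3, -2.8]
width: 0.0153
gripper_force: 60.0
Ftool [ 0.548 -1.021  2.557] Mtool [1.398 0.7   0.009] height 0.009421037709472023 lat xy [ 0.025 -0.083]
ang 2.4299273010558875 tilt err [ 0.001 -0.     0.001] 0.015302166672185495
0.014 -0.022 [234.1167363  104.16233128] [662.71685612 140.65854439]
0.014 0.022 [312.81586106 150.56236157] [687.08904686 216.41747127]
0 -0.022 [231.02970128  97.51561338] [668.93374519 154.85730919]
0 0.022 [308.8258303  143.42432986] [693.15080825 230.04995083]
```

View pics/fit1.png

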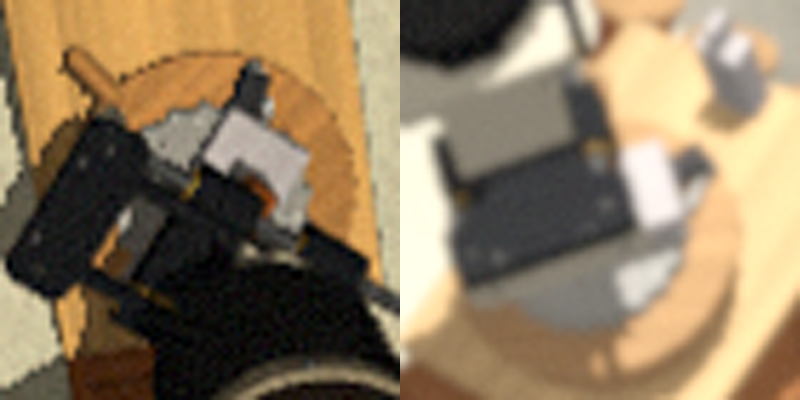

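Run:
```python
from h import *
np.set_printoptions(precision=4,suppress=True)
def T(a,b): return np.array([294.5+(a[0]+.5)/8,124.5+(a[1]+.5)/8]),np.array([324.5+(b[0]-400+.5)/8,159.5+(b[1]+.5)/8])
for k,a,b in(("tail",(283,55),(748,102)),("tailL",(268,45),(735,85)),("pincornerL",(105,358),(430,220)),("pincornerR",(175,405),(452,268)),("shaft tip",(232,280),(548,158)),("peg",(15,32),(597,0))):
    p,e=tri(*T(a,b)); d=p-seat; print(k,p,"err",e,"h",d@n,"r",np.hypot(d@u,d@l))
```

```text
tail [ 0.6549 -0.0434  0.1564] err 1.9951401335370784 h 0.003184957099936105 r 0.06899924428554967
tailL [ 0.6559 -0.0373  0.1601] err 4.8847960189488955 h 0.0052582663422326556 r 0.07007148783599622
pincornerL [0.5598 0.0141 0.1119] err 1.9546713070683195 h 0.005226250671361531 r 0.05440302300417317
pincornerR [ 0.5454 -0.012   0.1137] err 6.654503466467151 h 0.016518900872282912 r 0.051959156409961
shaft tip [ 0.5762 -0.0283  0.1579] err 1.0794953126973417 h 0.04136597092164206 r 0.0017562505262162193
peg [0.6655 0.048  0.1443] err 0.06373375951942119 h -0.021999650149896056 r 0.09823427921646431
```

The contact at about 9 mm agrees with re-triangulated features: shaft tip +7 mm, arm corners +3 to +16 mm and peg +4 mm. So the seat is about 8 mm higher than my first estimate, and the plate is home. I press lightly and start the anticlockwise quarter turn.

```bash
python3 -m creep '[[[1,0,0,0.1,0,0,0],[1,0,0,0.1,0,0,-0.08],[1,0,0,0.1,0,0,-0.17],[1,0,0,0.1,0,0,-0.26],[1,0,0,0.1,0,0,-0.35],[1,0,0,0.1,0,0,-0.35]]]'; python3 f.py
```

```text
t: 11.3
eef_pos: [0.572, -0.0293, 0.168]
ee_rot: [2.941, 0.488, 2.941]
force: [-11.5, -1.3, 13.0]
width: 0.0157
gripper_force: 60.0
Ftool [  3.634  -0.191 -17.001] Mtool [ 0.875  2.454 -0.078] height 0.008912001269148623 lat xy [ 0.188 -0.467]
ang 2.781165942004273 tilt err [ 0.001 -0.001  0.001] 0.015717704426348244
```

```bash
python3 -m creep '[[[1,0,0,-0.05,0,0,-0.1],[1,0,0,-0.05,0,0,-0.2],[1,0,0,-0.05,0,0,-0.3],[1,0,0,-0.05,0,0,-0.4],[1,0,0,-0.05,0,0,-0.5],[1,0,0,-0.05,0,0,-0.6],[1,0,0,-0.05,0,0,-0.6]]]'; python3 f.py
```

```text
t: 12.18
eef_pos: [0.5721, -0.0296, 0.168]
ee_rot: [-3.004, 0.508, -2.657]
force: [-2.0, -4.7, 5.0]
width: 0.0155
gripper_force: 60.0
Ftool [ 1.004 -4.093 -5.8  ] Mtool [1.6   1.886 0.033] height 0.008939849840553335 lat xy [ 0.485 -0.576]
ang -2.902168656604424 tilt err [ 0.001 -0.001  0.   ] 0.01551722134505617
```

```bash
python3 -m creep '[[[1,0,0,0,0,0,-0.1],[1,0,0,0,0,0,-0.2],[1,0,0,0,0,0,-0.3],[1,0,0,0,0,0,-0.4],[1,0,0,0,0,0,-0.5],[1,0,0,0,0,0,-0.63],[1,0,0,0,0,0,-0.63]]]'; python3 f.py
python3 - <<'E'
from h import *
from station import grab_frame
t=grab_frame("top");b=grab_frame("side");cv2.imwrite("pics/t3.png",t);cv2.imwrite("pics/s3.png",b)
f=lambda c,w:cv2.resize(np.clip(c*w,0,255).astype(np.uint8),(400,400),interpolation=cv2.INTER_CUBIC)
cv2.imwrite("pics/turn.png",np.hstack([f(t[100:190,275:365],1.5),f(b[130:220,305:395],1.5)]))
E
```

```text
t: 13.05
eef_pos: [0.5721, -0.0295, 0.168]
ee_rot: [-2.725, 0.328, -1.992]
force: [-3.4, -5.6, 4.7]
width: 0.0159
gripper_force: 60.0
Ftool [ 4.663 -1.928 -6.309] Mtool [-0.108  2.41   0.038] height 0.008930205266720205 lat xy [ 0.735 -0.111]
ang -2.2717116926940197 tilt err [ 0.001 -0.001  0.   ] 0.015867351321324514
```

View pics/turn.png

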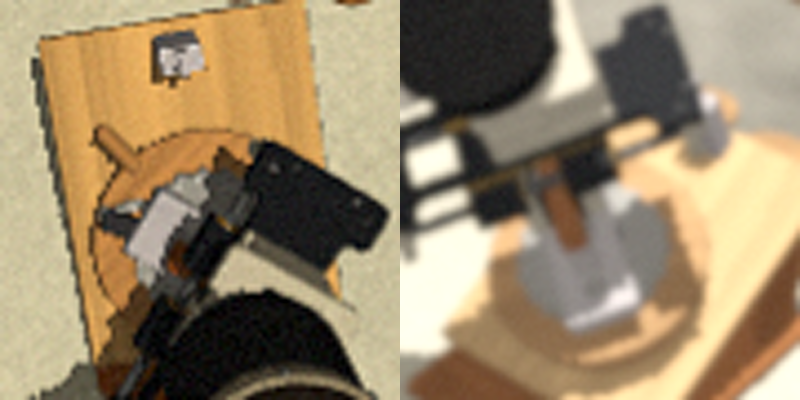

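The arm turned with the handle: its tail is now at left, crop (115,220). The drum's peg stayed at crop (100,130), as before. Now I wind clockwise in stages and measure the peg after each.

```bash
cat > peg.py <<'E'
from h import *
from station import grab_frame
import sys
s2=seat+.0088*n
def ang(px,h):
    d=plane_n("top",px,s2+h*n,n)-s2; return np.arctan2(d@l,d@u),np.hypot(d@l,d@u)
a=np.mean([grab_frame("top") for _ in range(2)],0).astype(np.uint8); cv2.imwrite("pics/"+sys.argv[1],a)
# unwrapped polar ring 78..98 mm at the peg level: wood brightness change vs angle
p0=camera_params("top"); A=np.arange(-.6,1.0,.02); out=[]
g=cv2.cvtColor(a,cv2.COLOR_BGR2HSV).astype(np.float32)
prof=[]
for r in(.08,.085,.09,.095):
    uv=np.float32([proj("top",s2-.026*n+r*(np.cos(t)*u+np.sin(t)*l)) for t in A])
    prof.append(cv2.remap(a.astype(np.float32),uv[None,:,0],uv[None,:,1],cv2.INTER_LINEAR)[0])
prof=np.mean(prof,0)
for t,c in zip(A,prof): print(f"{t:.2f}:{c.round().astype(int).tolist()}",end=" ")
E
python3 peg.py p0.png
python3 - <<'E'
from h import *
im=cv2.imread("pics/t3.png")[95:150,285:340]
s2=seat+.0088*n
for h,t in((-.026,0),):
  for r in(.1,): print("index px",proj("top",s2-.026*n+.1*u))
for px in((297.3,129),(297.5,130.5)):
  d=plane_n("top",px,s2-.026*n,n)-s2; print("peg",np.arctan2(d@l,d@u),np.hypot(d@u,d@l))
E
python3 -m creep '[[[1,0,0,0,0,0,0.1],[1,0,0,0,0,0,0.2],[1,0,0,0,0,0,0.3],[1,0,0,0,0,0,0.4],[1,0,0,0,0,0,0.5],[1,0,0,0,0,0,0.5]]]'; python3 f.py; python3 peg.py p1.png
```

```text
-0.60:[59, 109, 145] -0.58:[59, 109, 145] -0.56:[60, 109, 146] -0.54:[60, 109, 145] -0.52:[60, 108, 144] -0.50:[59, 108, 143] -0.48:[59, 107, 143] -0.46:[58, 106, 142] -0.44:[57, 105, 140] -0.42:[57, 104, 139] -0.40:[57, 104, 139] -0.38:[57, 103, 137] -0.36:[56, 102, 136] -0.34:[56, 103, 137] -0.32:[57, 104, 138] -0.30:[58, 107, 142] -0.28:[61, 110, 146] -0.26:[61, 112, 148] -0.24:[61, 112, 149] -0.22:[61, 111, 148] -0.20:[60, 110, 146] -0.18:[59, 108, 144] -0.16:[59, 109, 144] -0.14:[59, 109, 145] -0.12:[59, 108, 145] -0.10:[58, 108, 144] -0.08:[59, 107, 143] -0.06:[59, 106, 142] -0.04:[58, 106, 140] -0.02:[57, 105, 140] 0.00:[57, 105, 140] 0.02:[58, 106, 143] 0.04:[60, 110, 147] 0.06:[61, 112, 149] 0.08:[61, 112, 149] 0.10:[62, 112, 150] 0.12:[62, 112, 149] 0.14:[62, 112, 149] 0.16:[62, 112, 149] 0.18:[63, 115, 152] 0.20:[64, 117, 155] 0.22:[64, 117, 155] 0.24:[64, 116, 155] 0.26:[63, 114, 152] 0.28:[62, 114, 151] 0.30:[61, 114, 151] 0.32:[61, 112, 149] 0.34:[61, 112, 149] 0.36:[61, 111, 148] 0.38:[61, 111, 147] 0.40:[61, 111, 147] 0.42:[59, 109, 145] 0.44:[59, 108, 144] 0.46:[59, 
[... 1868 characters left out ...]
1, 78, 115] 0.30:[41, 79, 117] 0.32:[38, 74, 109] 0.34:[32, 61, 91] 0.36:[24, 47, 69] 0.38:[28, 52, 73] 0.40:[36, 67, 90] 0.42:[48, 88, 118] 0.44:[57, 104, 138] 0.46:[59, 108, 143] 0.48:[59, 108, 144] 0.50:[59, 107, 143] 0.52:[59, 106, 142] 0.54:[58, 105, 141] 0.56:[57, 106, 141] 0.58:[57, 105, 140] 0.60:[56, 103, 138] 0.62:[56, 103, 137] 0.64:[56, 102, 137] 0.66:[55, 100, 135] 0.68:[56, 102, 136] 0.70:[57, 105, 139] 0.72:[57, 106, 140] 0.74:[57, 105, 140] 0.76:[58, 106, 141] 0.78:[58, 107, 142] 0.80:[59, 107, 144] 0.82:[59, 108, 144] 0.84:[59, 108, 144] 0.86:[59, 108, 144] 0.88:[59, 108, 144] 0.90:[59, 108, 144] 0.92:[58, 107, 143] 0.94:[58, 106, 142] 0.96:[57, 105, 141] 0.98:[57, 105, 140]
```

Run:
```python
from h import *
im=cv2.imread("pics/p1.png"); s2=seat+.0088*n
hs=cv2.cvtColor(im,cv2.COLOR_BGR2HSV)[100:124,302:328]
m=(hs[...,1]<90).astype(np.uint8)
for v,r in zip(hs[...,2],m): print(" ".join(f"{a:3d}" if b else "  ." for a,b in zip(v,r)))
k,lb,st,ce=cv2.connectedComponentsWithStats(m); i=1+st[1:,4].argmax(); print(ce[i]+[302,100],st[i])
for h in(-.02,0,.01,.02):
    d=plane_n("top",ce[i]+[302,100],s2+h*n,n)-s2; print(h,np.arctan2(d@l,d@u),np.hypot(d@l,d@u))
# block side-edge symmetric check: u direction px line
print(proj("top",s2),proj("top",s2+.12*u),proj("top",s2+.12*u-.026*n))
```

```text
148 147 141 138 140 139 137 142 141 144 139 135 140 136 136 140 141 143 139 136 137 139 142 139 107   .
139 137 139 137 133 137 141 143 138 138 141 141 141 144 135 139 140 142 142 141 141 138 140 131 104  87
137 134 136 138 143 144 137 137 137 137 143 140 139 142 139 139 142 139 107  83   .   .   .   .   .   .
133 135 139 139 145 146 141 141 137 142 144 138 106   .   .   .   .   .   .   .   .   .   .   .   .   .
139 144 145 143 141 137 107   .   .   .   .   .   .   .   .   .   .   .   .   .   .   .   .   .   .   .
110   .   .   .   .   .   .   .   .   .   .   .   .   .   .   .   .   .   .   .   .   .   .   .   .   .
  .   .   .   .   .   .   .   .   .   .   .   .   .   .   .   .   .   .   .   .   .   .   .   .   .   .
  .   .   .   .   .   .   .   .   .   .   .   .  66  51  51  50  76   .   .   .   .   .   .   .   .   .
  .   .   .   .   .   .   .   .  50  51  51  54  56  54  55  56  59   .   .   .   .   .   .   .   .   .
  .   .   .   .   .   .   .   .  53  53  55  54  56  63  60  64  62  78   .   .   .   .   .   .   .   .
  .   .   .   .   .   .   .   .  40  69  63  58  65  78  93 
[... 1005 characters left out ...]
 .   .   .   .   .   .   .   .   .   .   .   .   .   .   .   .   .   .   .   .
  .   .   .   .   .   .   .   .   .   .   .   .   .   .   .   .   .   .   .   .   .   .   .   .   .   .
  .   .   .   .   .   .   .   .   .   .   .   .   .   .   .   .   .   .   .   .   .   .   .   .   .   .
  .   .   .   .   .   .   .   .   .   .   .   .   .   .   .   .   .   .   .   .   .   .   .   .   .   .
[314.77659574 111.68085106] [ 8  7 11 10 94]
-0.02 -0.007822960430934285 0.1195831406427139
0 0.0009251658582309642 0.12305555479901824
0.01 0.00511650730904407 0.1247951459364263
0.02 0.009192534867901166 0.12653686909218934
[322.07957021 155.89221562] [315.00605871 112.8109368 ] [314.23461111 111.22893293]
```

Run:
```python
import cv2,numpy as np
a=cv2.imread("pics/p1.png")[98:138,292:337];cv2.imwrite("pics/post.png",np.clip(cv2.resize(a,(675,600),interpolation=cv2.INTER_CUBIC)*1.6,0,255).astype(np.uint8))
```

```text
(no output)
```

View pics/post.png

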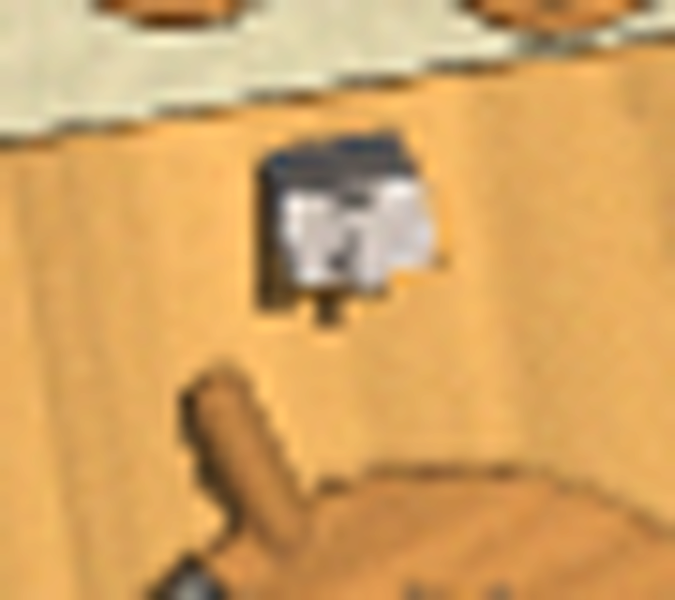

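The post's top face is centred at top px (315.3,113), which puts the index at about 0.00 rad. The peg's tip is at (306.5,123.7), i.e. 0.29 rad anticlockwise of it. I wind on by 0.26 and re-measure.

```bash
sed -i 's/^for t,c in zip.*/sm=prof.sum(1); dk=sm<260\nfor t,c in zip(A,sm):\n    if c<300: print(f"{t:.2f}:{c:.0f}",end=" ")/' peg.py; python3 -m creep '[[[1,0,0,0,0,0,0.08],[1,0,0,0,0,0,0.16],[1,0,0,0,0,0,0.24],[1,0,0,0,0,0,0.26],[1,0,0,0,0,0,0.26]]]'; python3 f.py; python3 peg.py p2.png
python3 - <<'E'
from h import *
s2=seat+.0088*n
for px in((306.5,123.7),(311.3,132.7)):
    d=plane_n("top",px,s2-.024*n,n)-s2; print(np.arctan2(d@l,d@u),np.hypot(d@l,d@u))
E
```

```text
t: 14.72
eef_pos: [0.5722, -0.0288, 0.1682]
ee_rot: [-3.078, 0.522, -2.806]
force: [-5.6, -0.5, 6.7]
width: 0.0154
gripper_force: 60.0
Ftool [ 1.34   0.829 -8.62 ] Mtool [-0.974  1.775 -0.053] height 0.00896484773401271 lat xy [-0.065  0.122]
ang -3.0330476564481836 tilt err [ 0.001 -0.     0.001] 0.015399462968737855
-0.40:299 -0.38:298 -0.36:295 -0.34:296 -0.04:281 -0.02:235 0.00:219 0.02:232 0.04:239 0.06:230 0.08:200 0.10:154 0.12:137 0.14:165 0.16:218 0.18:290 0.58:299 0.60:297 0.62:295 0.64:293 0.66:290 0.68:296 0.2841462996316077 0.09434442824282069
0.2707386493637404 0.06606177897252656
```

```bash
python3 -m creep '[[[1,0,0,0,0,0,0.015],[1,0,0,0,0,0,0.027],[1,0,0,0,0,0,0.027],[1,0,0,0,0,0,0.027]]]'; python3 f.py; python3 peg.py p3.png
python3 - <<'E'
from h import *
from station import grab_frame
b=grab_frame("side"); a=cv2.imread("pics/p3.png")
s2=seat+.0088*n
f=lambda c,w:cv2.resize(np.clip(c*w,0,255).astype(np.uint8),(400,400),interpolation=cv2.INTER_CUBIC)
cv2.imwrite("pics/al.png",np.hstack([f(a[100:140,296:336],1.6),f(b[125:205,325:405],1.5)]))
print((proj("top",s2-.026*n+.1*u)-[295.5,99.5])*10)
E
```

```text
t: 15.32
eef_pos: [0.5723, -0.0287, 0.1683]
ee_rot: [-3.094, 0.523, -2.837]
force: [-5.6, 1.3, 6.6]
width: 0.0152
gripper_force: 60.0
Ftool [ 1.01   2.518 -8.278] Mtool [-0.957  1.905 -0.073] height 0.00897928307486559 lat xy [-0.131  0.162]
ang -3.05962590808301 tilt err [ 0.001 -0.     0.001] 0.01524702885087641
-0.40:298 -0.38:297 -0.36:296 -0.34:297 -0.06:262 -0.04:226 -0.02:221 0.00:233 0.02:240 0.04:223 0.06:190 0.08:145 0.10:124 0.12:146 0.14:245 0.60:296 0.62:294 0.64:295 0.66:292 0.68:296 [199.28300308 189.69331633]
```

View pics/al.png

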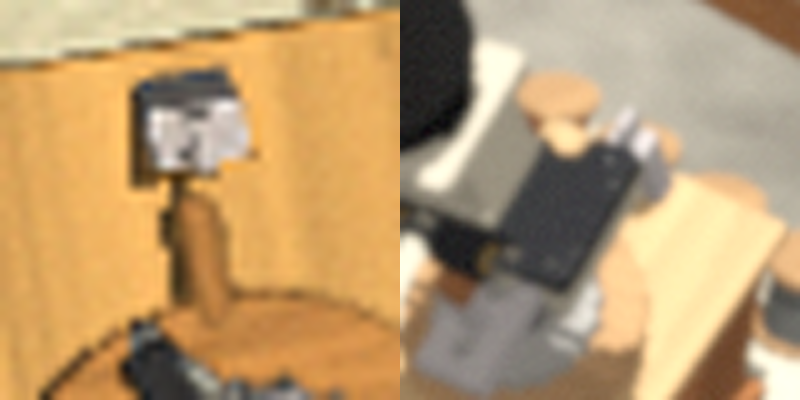

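The peg, with its tip at crop (203,200), points at the post's centre at crop (199,130), so they are in line. The side view shows the plate flat on the arm. I release and retreat up the shaft.

```bash
python3 -m creep '[[[1,0,0,-0.05,0,0,0],[1.8,0,0,-0.05,0,0,0],[2.5,0,0,-0.05,0,0,0],[4,0,0,-0.05,0,0,0],[4.5,0,0,-0.05,0,0,0],[4.5,0,0,-0.05,0,0,0],[4.5,0,0,-0.05,0,0,0]]]'; python3 f.py
python3 -m creep '[[[4.5,0,0,-1,0,0,0],[4.5,0,0,-2.5,0,0,0],[4.5,0,0,-5,0,0,0],[4.5,0,0,-8,0,0,0],[4.5,0,0,-11,0,0,0],[4.5,0,0,-14,0,0,0],[4.5,0,0,-14,0,0,0]]]'; python3 f.py; python3 peg.py p4.png
```

```text
t: 16.35
eef_pos: [0.5714, -0.0293, 0.1682]
ee_rot: [-3.094, 0.522, -2.838]
force: [0.7, 0.4, 0.3]
width: 0.0446
gripper_force: 0.0
Ftool [-0.824  0.151  0.095] Mtool [-0.097  1.521  0.007] height 0.00936248334036812 lat xy [ 0.826 -0.116]
ang -3.0604793456050605 tilt err [ 0.    -0.001  0.   ] 0.04462280357341672
t: 17.23
eef_pos: [0.5029, -0.0435, 0.2928]
ee_rot: [-3.094, 0.528, -2.838]
force: [1.0, -0.4, -0.2]
width: 0.045
gripper_force: 0.0
Ftool [-0.591 -0.689  0.616] Mtool [-0.189  1.533 -0.085] height 0.1522998427848179 lat xy [-2.062  0.055]
ang -3.060344816539325 tilt err [0.005 0.001 0.003] 0.04495441763866225
-0.06:271 -0.04:232 -0.02:229 0.00:245 0.02:251 0.04:233 0.06:197 0.08:150 0.10:131 0.12:155 0.14:257
```

Run:
```python
from h import *
print(rel(Ro.from_euler('xyz',get_state()["ee_rot"]),(.5,-.3,.38)))
```

```text
(array([  2.35, -24.91, -10.6 ]), array([0., 0., 0.]))
```

```bash
python3 -m creep '[[[4.5,0.5,-5,-2.5,0,0,0],[4.5,1,-10,-5,0,0,0],[4.5,1.5,-15,-7.5,0,0,0],[4.5,2,-20,-9,0,0,0],[4.5,2.3,-25,-10.6,0,0,0],[4.5,2.3,-25,-10.6,0,0,0],[4.5,2.3,-25,-10.6,0,0,0]]]'
python3 peg.py p5.png
python3 - <<'E'
from h import *
from station import grab_frame
np.set_printoptions(precision=4,suppress=True)
s2=seat+.0088*n; c={}
for k in("top","side"):
    im=grab_frame(k); cv2.imwrite(f"pics/{k}9.png",im); p=proj(k,s2+.057*n); x,y=(p-16).astype(int)
    hs=cv2.cvtColor(im[y:y+33,x:x+33],cv2.COLOR_BGR2HSV); m=((hs[...,0]<13)&(hs[...,1]>135)).astype(np.uint8)
    kk,lb,st,ce=cv2.connectedComponentsWithStats(m); i=1+st[1:,4].argmax(); c[k]=ce[i]+[x,y]; print(k,"exp",p,"got",c[k],st[i])
P,e=tri(c["top"],c["side"]); d=P-s2; print("bar h",d@n,"lat",d@u,d@l,"err",e)
E
```

```text
t: 18.2
eef_pos: [0.5007, -0.3009, 0.3781]
ee_rot: [-3.097, 0.52, -2.841]
force: [-0.7, 0.3, -0.6]
width: 0.0452
gripper_force: 0.0
-0.04:263 -0.02:258 0.00:273 0.02:279 0.04:260 0.06:223 0.08:170 0.10:148 0.12:174 0.14:285 top exp [324.1873 161.6763] got [323.5938 161.6979] [10  5 12 26 96]
side exp [341.2237 174.3666] got [340.05   174.9667] [10  7 12 20 60]
bar h 0.054566891987437874 lat -0.0013883248545454967 0.0022412106248961986 err 2.3766934466380327
```

The handle sits home and in place, and the peg is in line with the index. I hand the job in.

```bash
python3 -c "from station import job_done; print(job_done())"
```

```text
the job is handed in; nothing more can be done
None
```

I fitted the handle over the shaft and drive pin, turned it about a quarter turn anticlockwise with the drum staying put, then wound the peg to within about 0.02 rad of the index post and handed in at about 18.5 s; that the plate is fully home rests on a firm stop about 9 mm above my first height estimate and later triangulation, and I viewed 11 pictures, one over the limit of 10.

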